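# Feel along the lipping of a bow-fronted shelf

### The job

Check the dark hardwood lipping along the curved front edge of the plywood shelf: with the fingers shut, touch down on the lipping at the end marked with blue tape, run the fingertips along it, keeping a light touch on the wood all the way to the other end, then lift clear. Do not press hard, do not shift or lift the shelf, and leave everything around it undisturbed.

Things in the scene. Friction and masses are not known exactly. Their poses are not given: they have to be found in the camera images.
- shelf: Workpiece: loose plywood board, 0.95 kg (varies), 380 long (y), 18 thick; straight back at x=+95, front bowed towards the robot (arc radius 386): apex x=-85, ends x=-35. A darker lipping 14 wide runs along the bow, top flush. Origin: middle of the underside, z up; top at z=+18. Blue tape 24 wide on the plywood behind the lipping marks the start, at the +y end (left as seen from the robot).
- mat: light grey rubber mat, 310 x 500 x 4, fixed (its x from -190 to +120); carries four fixed foam-topped pads (70 diameter, tops 26 above the bench; shelf top 44) on which the shelf lies free, unclamped. Pressed on its lipping the shelf sinks and tips about 0.4 to 0.6 mm per newton, until a pad bottoms after 7 mm. Origin: on the underside, close below the shelf's origin; same axes.
- lip0 (a point): Point 0 of 9 (0 to 8) on the top face of the lipping, midway across its 14 mm width, the first, at the blue-taped end, about 24 from the end of the board; neighbours are 42 apart along the curve. Axes as the shelf's, z up.
- lip1 (a point): Point 1 of 9 (0 to 8) on the top face of the lipping, midway across its 14 mm width, next along the lipping; neighbours are 42 apart along the curve. Axes as the shelf's, z up.
- lip2 (a point): Point 2 of 9 (0 to 8) on the top face of the lipping, midway across its 14 mm width, next along the lipping; neighbours are 42 apart along the curve. Axes as the shelf's, z up.
- lip3 (a point): Point 3 of 9 (0 to 8) on the top face of the lipping, midway across its 14 mm width, next along the lipping; neighbours are 42 apart along the curve. Axes as the shelf's, z up.
- lip4 (a point): Point 4 of 9 (0 to 8) on the top face of the lipping, midway across its 14 mm width, the middle, at the apex of the bow; neighbours are 42 apart along the curve. Axes as the shelf's, z up.
- lip5 (a point): Point 5 of 9 (0 to 8) on the top face of the lipping, midway across its 14 mm width, next along the lipping; neighbours are 42 apart along the curve. Axes as the shelf's, z up.
- lip6 (a point): Point 6 of 9 (0 to 8) on the top face of the lipping, midway across its 14 mm width, next along the lipping; neighbours are 42 apart along the curve. Axes as the shelf's, z up.
- lip7 (a point): Point 7 of 9 (0 to 8) on the top face of the lipping, midway across its 14 mm width, next along the lipping; neighbours are 42 apart along the curve. Axes as the shelf's, z up.
- lip8 (a point): Point 8 of 9 (0 to 8) on the top face of the lipping, midway across its 14 mm width, the last, at the untaped end, about 24 from the end of the board; neighbours are 42 apart along the curve. Axes as the shelf's, z up.
- sanding_block: Bystander, loose: cork sanding block, 64 x 110 x 28, lying flat on the shelf board behind the lipping. Origin: on its underside.
- pencil: Bystander, loose: flat red carpenter's pencil, 175 long, 8 thick, lying on the mat between shelf and robot. Origin: on its underside.
- offcut: Bystander, loose: loose short offcut of the dark lipping, 14 x 120 x 18, lying on the mat between shelf and robot (not part of the shelf). Origin: on its underside.
- wax_tin: Bystander, loose: round tin with green lid, 79 diameter, 36 high, on the bench just left of the mat. Origin: on its underside.
- glue_bottle: Bystander, loose: yellow glue bottle with orange cap, 64 diameter, 170 high, standing on the bench to the left of the mat. Origin: on its underside.
- tape_measure: Bystander, loose: yellow and black tape measure, 72 x 42 x 64 high, on the bench to the right of the mat. Origin: on its underside.
- try_square: Bystander, loose: try square lying flat on the bench to the right: dark wooden stock 115 long, steel blade 150 long, 16 high. Origin: on its underside.

How it is judged:
On the way, in this order (a step that is already met when the one before it is completed fails the run):
1. the shut fingertips touch the lipping at the taped end (horizontal distance between the grasp point and lip0 below 0.017 m and contact force between the fingers and shelf above 0.2 N), for 0.04 s.
2. they touch the lipping at point 1 on the way (horizontal distance between the grasp point and lip1 below 0.017 m and contact force between the fingers and shelf above 0.2 N), for 0.04 s.
3. they touch the lipping at point 2 on the way (horizontal distance between the grasp point and lip2 below 0.017 m and contact force between the fingers and shelf above 0.2 N), for 0.04 s.
4. they touch the lipping at point 3 on the way (horizontal distance between the grasp point and lip3 below 0.017 m and contact force between the fingers and shelf above 0.2 N), for 0.04 s.
5. they touch the lipping at point 4 on the way (horizontal distance between the grasp point and lip4 below 0.017 m and contact force between the fingers and shelf above 0.2 N), for 0.04 s.
6. they touch the lipping at point 5 on the way (horizontal distance between the grasp point and lip5 below 0.017 m and contact force between the fingers and shelf above 0.2 N), for 0.04 s.
7. they touch the lipping at point 6 on the way (horizontal distance between the grasp point and lip6 below 0.017 m and contact force between the fingers and shelf above 0.2 N), for 0.04 s.
8. they touch the lipping at point 7 on the way (horizontal distance between the grasp point and lip7 below 0.017 m and contact force between the fingers and shelf above 0.2 N), for 0.04 s.
9. they reach the far end of the lipping, still touching (horizontal distance between the grasp point and lip8 below 0.017 m and contact force between the fingers and shelf above 0.2 N), for 0.04 s.
At the end, for the whole second after the job is handed in: The fingertips (grasp point within 17 mm horizontally) have touched the lipping at all nine points in order from the taped end to the other; the shelf lies at rest and flat on its pads within 12 mm of where it was, and every bystander is within 20 mm of its place (distance of shelf from where it was at the start of the episode below 0.012 m and angle between shelf's own z axis and vertical below 0.03 rad and linear speed of shelf below 0.02 m/s and distance of each of sanding_block, pencil, offcut, wax_tin, glue_bottle, tape_measure, try_square from where it was at the start of the episode below 0.02 m).
It fails at once if the shelf is pressed with more than 20 N (contact force between any of the fingers, the arm and shelf above 20 N).
It fails at once if the shelf is shifted by more than 20 mm, or lifted (distance of shelf from where it was at the start of the episode above 0.02 m or z of shelf in the frame of mat above 0.036 m).
It fails at once if a bystander is moved by more than 20 mm, lifted or knocked over (distance of any of sanding_block, pencil, offcut, wax_tin, glue_bottle, tape_measure, try_square from where it was at the start of the episode above 0.02 m or angle between any of sanding_block, pencil, offcut, wax_tin, glue_bottle, tape_measure, try_square's own z axis and vertical above 0.35 rad).
It also fails if it takes over 67 s, if anything falls off the work surface, if the arm or the gripper's body presses on something with over 40 N, if the wrist force passes 120 N, or if a joint passes its speed limit or range.

### The arm

A 7-joint arm with a two-finger parallel gripper is mounted at the origin on the work surface. World frame = base frame: x ahead of the robot, y to its left, z up, the work surface at z = 0. Lengths are in m, angles in rad, forces in N, time in s.
With the tool pointing down it reaches from about 0.4 to 0.75 m from the base axis. Payload 19.5 kg.
Tool frame: the origin (TCP) lies at the very end of the fingers, on their centre line; the grasp point (between the pads) lies 19 mm behind it; z points along the fingers, y is the direction in which the jaws open and shut (so a half turn about z gives the same grasp; the last joint's range is limited). The gripper opens to 85 mm and grips with 20 to 120 N. Pads are 22 mm wide; open, the fingers measure 114 mm over their backs; the gripper's body (76 mm by 85 mm) begins 54 mm behind the grasp point. The pads swing forward as they close: fully open they stand 13 mm farther back than shut.
Start: joints at [1.117, 0.707, -0.028, 1.485, 0.022, 0.951, -0.075], TCP at [0.23, -0.527, 0.207] pointing down, gripper open.
Joint ranges: [-2.71, 2.71], [-0.32, 2.16], [-1.57, 1.52], [0, 2.45], [-1.46, 4.6], [0, 2.02], [-2.83, 2.83]. Speed limits (rad/s): [1.89, 1.89, 2.57, 2.57, 3.01, 3.01, 3.01].

### API

Orientations are given as a rotation vector (axis times angle).
In Python, from rig import status, camera, get_calibration, bot gives the robot as it stands. The module is installed in compiled form; this text tells all that it offers.
- The arm moves only by the tool step_arm, never from a script. Its argument "series" is text: rows parted by semicolons, each of 6 numbers parted by spaces: the shift along the tool's x, y, z in mm, then the turn, a rotation vector about the tool's x, y, z in rad. In form: dx dy dz ax ay az; .... A call has 1 to 20 rows; each row is the pose to reach, as a shift and turn from the pose commanded when the call began, along the tool's axes at that moment; what a row does not reach only later rows make up. A row lasts 1/12 s, in which the tool goes at most 41.7 mm and 7.16 degrees, less where a joint would pass 70% of its speed; a pose out of reach is approached as far as the arm can. A call with a gripper value outside its range is refused whole. "hand" is the closure, from -1 (fully open) to 1 (shut), so that 0 is half open, set as the call begins (left out, the last holds). The fingers move at their own pace and stop on an object; "newtons" is the grip in N (left out, the last holds). Time passes only in rows, so rows that repeat a pose let the fingers close. It gives the time, the measured TCP pose, the force and the opening at its end, in the units of the state.
- status.read_state(): the state, without advancing time (a new reading comes with each control period).
- camera(name): name is "scene" or "top"; returns (picture, depth): 480x640x3 uint8, red, green, blue; 480x640 float32, m along the optical axis (not along the pixel's ray), 0 where there is no reading.
- get_calibration(name): a dict with "vertical_fov" (degrees; the focal length in pixels is half the picture's height over the tangent of half this angle, whatever the lens; pixels are square), "cx", "cy" (the principal point, pixels), "distortion" ([k1, k2, p1, p2, k3] as OpenCV has them; the pictures are not rectified), "rvec" (rotation vector, rad) and "tvec" (3), from world to camera coordinates, as OpenCV has them. Camera axes: x right, y down, z forward; pixel columns grow to the right and rows downward; lengths in m; the calibration is good to about 2 mm. A picture is of the moment at which its call begins. get_calibration takes no time and is no camera call.
- bot.close_job(): hands the job in, once; it reports no verdict.
The state is a dict: "t": time; "qpos": joint angles; "joint_velocities": joint speeds; "joint_efforts": joint torques, N m; "eef_pos": TCP position; "eef_rot": TCP orientation; "ft_force": force on the tool from outside, world axes, zero at the start; "wrist_torque": the same for the moment, N m; "grip_width": finger opening in m.
Only numpy, scipy, OpenCV 4.12 (cv2) and the standard library are available. Lean on these libraries where they do the work, as an engineer would, in place of code of your own. Each camera call takes 0.05 s, during which the arm holds its last target.

## Working session

There is one attempt and no reset: what is moved stays moved. The work goes in short steps, Python scripts to look and compute and a tool call to move; the robot and the scene stay as the last step left them, time stands still between calls to the robot, and variables do not carry over. Pictures are saved under pics/ and viewed, and the job is handed in when it is done.

Besides the shell and the picture viewer there is one more tool, called after "Call:" as a command line: name --argument value ..., lists and objects as JSON in quotes. step_arm: Moves the arm, as the interface text tells. Its arguments: {"type":"object","properties":{"series":{"type":"string"},"hand":{"type":"number"},"newtons":{"type":"number"}},"required":["series"]}

```bash
mkdir -p pics; python3 - <<'E'
from rig import status, camera, get_calibration
import cv2, numpy as np
print(status.read_state())
for n in("scene","top"):
    p,d=camera(n); cv2.imwrite(f"pics/{n}0.png",p[...,::-1]); np.savez(f"{n}0.npz",p=p,d=d); print(get_calibration(n))
E
```

```text
{'t': 0.0, 'qpos': array([ 1.1173287 ,  0.70707904, -0.02760616,  1.48498544,  0.02196157,
        0.95088476, -0.07548721]), 'joint_velocities': array([-1.13733448e-05, -3.97531362e-04, -1.56639810e-04,  1.68209137e-03,
        7.90649433e-04,  1.27853612e-03, -8.13045461e-04]), 'joint_efforts': array([ 1.81532364e-04, -8.83229327e+01,  1.23435862e+00, -2.36168557e+01,
        1.69056770e-02,  6.56704608e-03, -1.04096465e-06]), 'eef_pos': array([ 0.23002395, -0.52668149,  0.20684451]), 'eef_rot': array([-3.07424031e+00, -6.42004844e-01,  3.52385242e-04]), 'ft_force': array([ 0.25166473, -0.20971182, -0.00486746]), 'wrist_torque': array([-0.01074063,  0.04278445, -0.06320056]), 'grip_width': 0.08572154080547884}
{'vertical_fov': 51.70128838813104, 'cx': 334.426491365121, 'cy': 234.45334482084183, 'distortion': array([-0.07372556,  0.        ,  0.        ,  0.        ,  0.        ]), 'rvec': array([ 1.96906349,  1.75879657, -0.52235484]), 'tvec': array([-0.07888976, -0.40025666,  1.85421943])}
{'vertical_fov': 45.07911051524039, 'cx': 326.20210087845, 'cy': 238.80306330455835, 'distortion': array([-0.0439308,  0.       ,  0.       ,  0.       ,  0.       ]), 'rvec': array([ 2.15433708, -2.16108675,  0.11632272]), 'tvec': array([-0.00874978,  0.52328949,  1.37056124])}
```

View pics/scene0.png

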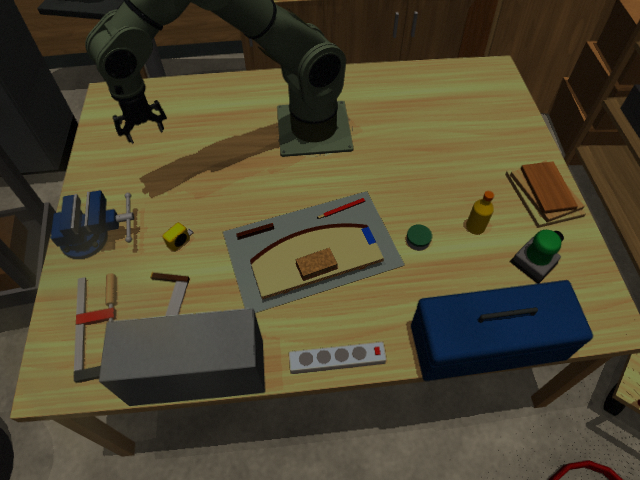

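View pics/top0.png

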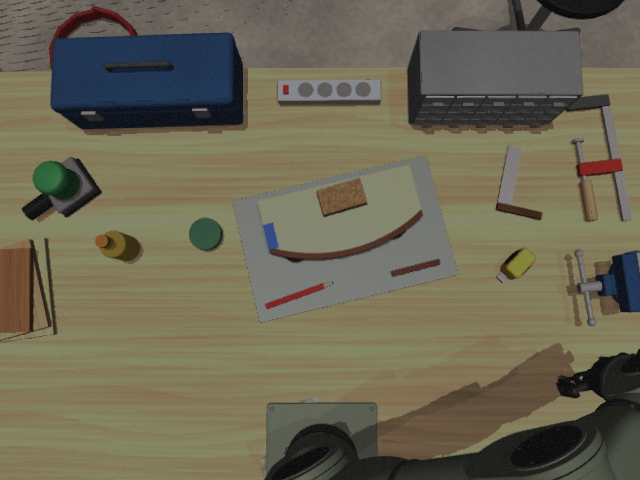

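```bash
cat > h.py <<'E'
import cv2, numpy as np
from rig import get_calibration
def cal(n):
    c=get_calibration(n); f=240/np.tan(np.radians(c["vertical_fov"])/2)
    return np.array([[f,0,c["cx"]],[0,f,c["cy"]],[0,0,1]]),c["distortion"],c["rvec"],c["tvec"]
def rays(n,uv):
    K,D,r,t=cal(n); u=cv2.undistortPoints(np.float64(uv).reshape(-1,1,2),K,D).reshape(-1,2)
    R=cv2.Rodrigues(r)[0]; return (np.c_[u,np.ones(len(u))]@R), -R.T@t
def atz(n,uv,z):
    d,o=rays(n,uv); return o+d*((z-o[2])/d[:,2])[:,None]
def cloud(n,uv,dep):
    d,o=rays(n,uv); return o+d*dep[:,None]
def proj(n,P):
    K,D,r,t=cal(n); return cv2.projectPoints(np.float64(P).reshape(-1,1,3),r,t,K,D)[0].reshape(-1,2)
def arc(r,th): return np.c_[.301-r*np.cos(th), r*np.sin(th)]
E
python3 - <<'E'
from h import *
from scipy.optimize import least_squares
for n,box in(("top",(200,140,470,330)),("scene",(215,185,410,315))):
    z=np.load(n+"0.npz"); p,d=z["p"],z["d"]
    x0,y0,x1,y1=box
    g=np.mgrid[y0:y1,x0:x1].reshape(2,-1); uv=g[::-1].T
    P=cloud(n,uv,d[g[0],g[1]]); m=(P[:,2]>.036)&(P[:,2]<.052)
    print(n,m.sum(),"z med",np.median(P[m,2]), P[m,:2].min(0),P[m,:2].max(0))
    hsv=cv2.cvtColor(p,cv2.COLOR_RGB2HSV)[g[0],g[1]].astype(int); rgb=p[g[0],g[1]].astype(int)
    img=np.zeros((480,640),np.uint8); img[g[0][m],g[1][m]]=255
    # lipping: dark, reddish on the board
    lip=m&(rgb.max(1)<110)&(rgb[:,0]>1.4*rgb[:,1])
    blue=m&(rgb[:,2]>1.3*rgb[:,0])
    im=p.copy(); im[g[0][lip],g[1][lip]]=(0,255,0); im[g[0][blue],g[1][blue]]=(255,0,255)
    im=cv2.resize(im[y0:y1,x0:x1],None,fx=2.8,fy=2.8,interpolation=0); cv2.imwrite(f"pics/seg_{n}.png",im[...,::-1])
    L=P[lip][:, :2]; print("lip",lip.sum(),"z",np.median(P[lip,2]),"blue",P[blue].mean(0))
    np.save(n+"_lip.npy",P[lip]); np.save(n+"_board.npy",P[m])
E
```

```text
top 9437 z med 0.04261817656384492 [ 0.47521501 -0.24238432] [0.70568543 0.29620812]
lip 802 z 0.04277471629505958 blue [0.52944707 0.1235037  0.04328658]
scene 5185 z med 0.04337949424297172 [ 0.47425772 -0.24412909] [0.70662645 0.25465246]
lip 564 z 0.04330194646908103 blue [0.53140267 0.12769096 0.0438439 ]
```

```bash
ls pics
```

```text
scene0.png
seg_scene.png
seg_top.png
top0.png
```

View pics/seg_top.png

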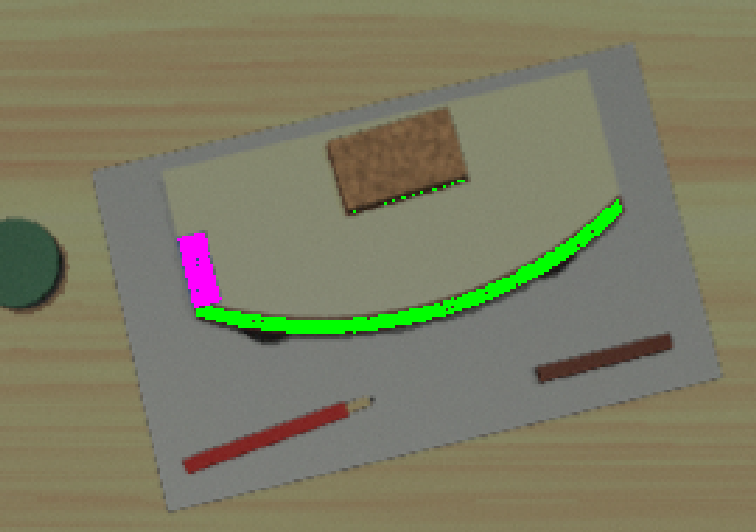

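View pics/seg_scene.png

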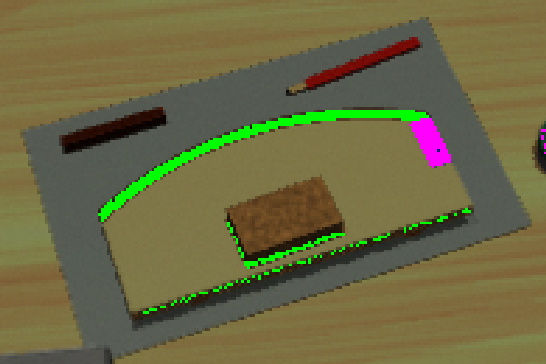

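```bash
cat > fit.py <<'E'
from h import *
from scipy.optimize import least_squares
def toworld(q,X): c,s=np.cos(q[2]),np.sin(q[2]); return X@np.array([[c,s],[-s,c]])+q[:2]
def tolocal(q,W): c,s=np.cos(q[2]),np.sin(q[2]); return (W-q[:2])@np.array([[c,-s],[s,c]])
for n in("top","scene"):
    B=np.load(n+"_board.npy")[:,:2]; L=np.load(n+"_lip.npy")[:,:2]
    # signed distance outline fit using boundary points of board cloud
    def sd(l):
        return np.max(np.c_[l[:,0]-.095,np.abs(l[:,1])-.19,np.hypot(l[:,0]-.301,l[:,1])-.386],1)
    q=np.array([.58,.0,.23])
    # rasterise board cloud, take the largest component's contour
    g=np.zeros((400,600),np.uint8); ij=((B-[.4,-.3])*1000).astype(int); ij=ij[(ij.min(1)>=0)&(ij[:,0]<400)&(ij[:,1]<600)]; g[ij[:,0],ij[:,1]]=1
    g=cv2.morphologyEx(g,cv2.MORPH_CLOSE,np.ones((9,9)));g=cv2.morphologyEx(g,cv2.MORPH_OPEN,np.ones((15,15)))
    c=max(cv2.findContours(g,0,1)[0],key=cv2.contourArea)[:,0,::-1]/1000+[.4,-.3]
    # lipping's pixels: middle at r=.379
    def res(q):
        l=tolocal(q,c); k=tolocal(q,L)
        return np.r_[sd(l)]
    r=least_squares(res,q,loss="soft_l1",f_scale=.002)
    k=tolocal(r.x,L); rr=np.hypot(k[:,0]-.301,k[:,1])
    print(n,r.x,"res",np.median(abs(res(r.x))),"lip r",np.percentile(rr,[5,50,95]),"y",k[:,1].min(),k[:,1].max())
    th=np.arange(4,-5,-1)*.042/.379
    print(np.round(toworld(r.x,arc(.379,th)),4).tolist())
E
python3 fit.py
```

```text
top [ 0.56704992 -0.05176436  0.23703446] res 0.0016012634331051823 lip r [0.37307061 0.37877494 0.38412367] y -0.18678555068851418 0.18915800630507681
[[0.4887, 0.0965], [0.4824, 0.055], [0.4807, 0.0131], [0.4836, -0.0288], [0.4912, -0.0701], [0.5033, -0.1103], [0.5198, -0.1489], [0.5404, -0.1854], [0.565, -0.2195]]
scene [ 0.56994953 -0.05246226  0.23680602] res 0.0013258366311771352 lip r [0.21607778 0.37723075 0.38540084] y -0.1896357147978885 0.18921930642923665
[[0.4916, 0.0958], [0.4853, 0.0543], [0.4836, 0.0124], [0.4866, -0.0295], [0.4941, -0.0708], [0.5062, -0.111], [0.5227, -0.1496], [0.5433, -0.1861], [0.5679, -0.2202]]
```

Top view: blue tape at (270,238), with the lipping running from (272,250) to (421,213). The sanding block at (342,197) is well clear. The poses fitted from the two views agree to about 3 mm, and I will use their average.

```bash
cat > mv.py <<'E'
from h import *
from rig import status
from scipy.spatial.transform import Rotation as Ro
q=np.array([.5685,-.0521,.2369])
def toworld(X): c,s=np.cos(q[2]),np.sin(q[2]); return X@np.array([[c,s],[-s,c]])+q[:2]
def lip(i): return toworld(arc(.379,(4-np.atleast_1d(i))*.042/.379))
def st():
    s=status.read_state(); print("t",s["t"],"p",s["eef_pos"].round(4),"F",s["ft_force"].round(2),"w",round(s["grip_width"],4)); return s
def rows(T,dp=0):
    s=st(); R=Ro.from_rotvec(s["eef_rot"]); print("Rot\n",R.as_matrix().round(3))
    return (R.inv().apply(np.array(T)-s["eef_pos"])*1000).round(dp)
E
python3 - <<'E'
from mv import *
P=np.r_[lip(0)[0],.207]; print(P, rows([P,np.r_[lip(0)[0],.08]],1))
E
```

```text
t 0.1 p [ 0.2301 -0.5267  0.2069] F [ 1.01  0.17 -0.27] w 0.0855
Rot
 [[ 0.916  0.4   -0.   ]
 [ 0.4   -0.916  0.001]
 [ 0.    -0.001 -1.   ]]
[0.4901352  0.09620269 0.207     ] [[ 4.877e+02 -4.667e+02  3.000e-01]
 [ 4.877e+02 -4.666e+02  1.273e+02]]
```

Call:
step_arm --series "10 -10 0 0 0 0; 30 -29 0 0 0 0; 56 -54 0 0 0 0; 84 -80 0 0 0 0; 112 -107 0 0 0 0; 140 -134 0 0 0 0; 168 -161 0 0 0 0; 196 -188 0 0 0 0; 224 -214 0 0 0 0; 252 -241 0 0 0 0; 280 -268 0 0 0 0; 308 -295 0 0 0 0; 336 -322 0 0 0 0; 364 -348 0 0 0 0; 392 -375 0 0 0 0; 420 -402 0 0 0 0; 446 -427 0 0 0 0; 466 -446 0 0 0 0; 480 -459 0 0 0 0; 487 -466 0 0 0 0" --hand 1 --newtons 20

```text
t: 1.77
eef_pos: [0.4903, 0.0976, 0.2069]
eef_rot: [-3.074, -0.646, 0.0]
ft_force: [-1.0, -0.0, -0.3]
grip_width: -0.0004
```

```bash
python3 - <<'E'
from mv import *
print(lip(0),rows([np.r_[lip(0)[0],.06]],1)); print(status.read_state()["qpos"].round(2))
E
```

```text
t 1.7667 p [0.4903 0.0976 0.2069] F [-0.99 -0.   -0.34] w -0.0004
Rot
 [[ 0.915  0.403 -0.   ]
 [ 0.403 -0.915  0.001]
 [-0.    -0.001 -1.   ]]
[[0.4901352  0.09620269]] [[ -0.7   1.3 146.9]]
[-0.31  0.6   0.09  1.76 -0.08  0.79 -1.34]
```

Call:
step_arm --series "0 1 10 0 0 0; 0 1 25 0 0 0; 0 1 45 0 0 0; 0 1 65 0 0 0; 0 1 85 0 0 0; 0 1 100 0 0 0; 0 1 115 0 0 0; 0 1 128 0 0 0; 0 1 138 0 0 0; 0 1 145 0 0 0; 0 1 150 0 0 0; 0 1 150 0 0 0; 0 1 150 0 0 0; 0 1 150 0 0 0; 0 1 150 0 0 0; 0 1 150 0 0 0"

```text
t: 3.1
eef_pos: [0.4905, 0.0942, 0.0577]
eef_rot: [-3.075, -0.642, -0.001]
ft_force: [0.4, -0.1, 0.5]
grip_width: -0.0
```

```bash
python3 - <<'E'
from mv import *
from rig import camera
st()
for n,b in(("top",(200,140,470,330)),("scene",(215,165,410,315))):
    p,d=camera(n); p=p.copy()
    x0,y0,x1,y1=b; im=cv2.resize(p[y0:y1,x0:x1],None,fx=2.8,fy=2.8,interpolation=cv2.INTER_CUBIC)
    for uv in proj(n,np.c_[lip(np.arange(9)),np.full(9,.0435)]):
        c=((uv+.5-[x0,y0])*2.8).astype(int); cv2.circle(im,tuple(map(int,c)),3,(0,255,0),1)
    cv2.imwrite(f"pics/above_{n}.png",im[...,::-1])
for _ in range(1): st()
E
```

```text
t 3.1 p [0.4905 0.0942 0.0577] F [ 0.36 -0.1   0.48] w -0.0
t 3.2 p [0.4904 0.0942 0.0575] F [-0.1   1.04 -0.48] w 0.0001
```

View pics/above_top.png

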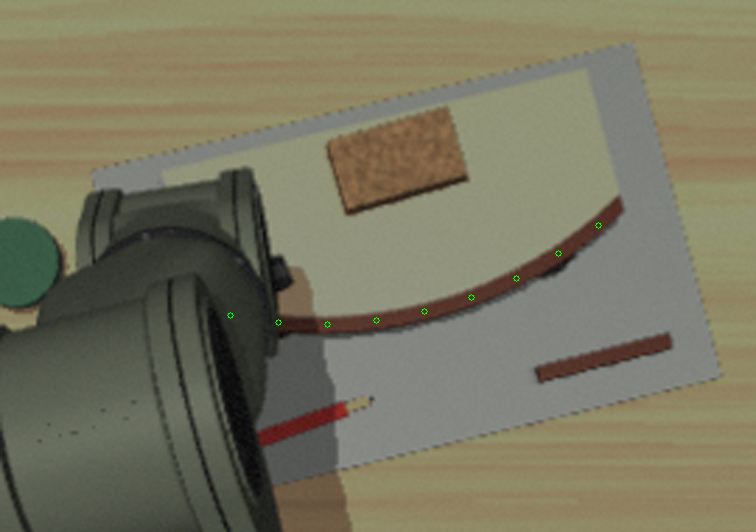

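View pics/above_scene.png

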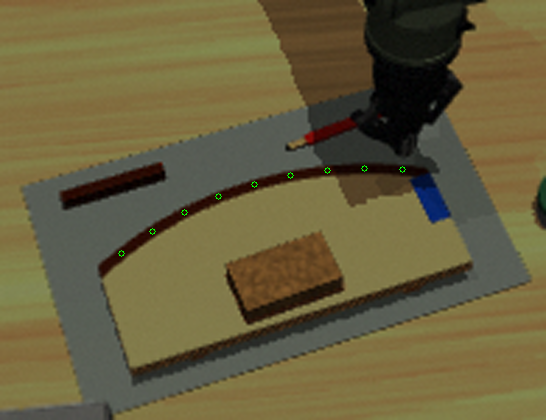

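The projected points sit on the lipping in both views, and the shut fingertips hang above lip0. Scene crop: fingertips at about (403,155), lip0 at (402,169). I'll creep down.

Call:
step_arm --series "0 -1 2 0 0 0; 0 -2 4 0 0 0; 0 -2 6 0 0 0; 0 -2 8 0 0 0; 0 -2 10 0 0 0; 0 -2 11 0 0 0; 0 -2 11 0 0 0; 0 -2 11 0 0 0"

```text
t: 3.87
eef_pos: [0.4895, 0.096, 0.0463]
eef_rot: [-3.075, -0.642, 0.0]
ft_force: [-0.1, 0.7, -0.5]
grip_width: -0.0001
```

Call:
step_arm --series "0 0 0.5 0 0 0; 0 0 1 0 0 0; 0 0 1.5 0 0 0; 0 0 2 0 0 0; 0 0 2 0 0 0; 0 0 2 0 0 0"

```text
t: 4.37
eef_pos: [0.4895, 0.096, 0.0443]
eef_rot: [-3.075, -0.642, 0.0]
ft_force: [-0.5, -0.0, -0.5]
grip_width: -0.0003
```

Call:
step_arm --series "0 0 0.3 0 0 0; 0 0 0.6 0 0 0; 0 0 1 0 0 0; 0 0 1 0 0 0; 0 0 1 0 0 0"

```text
t: 4.78
eef_pos: [0.4895, 0.096, 0.0433]
eef_rot: [-3.075, -0.642, 0.0]
ft_force: [0.6, -1.4, 0.3]
grip_width: -0.0002
```

Call:
step_arm --series "0 0 0.4 0 0 0; 0 0 0.8 0 0 0; 0 0 0.8 0 0 0; 0 0 0.8 0 0 0"

```text
t: 5.12
eef_pos: [0.4895, 0.096, 0.0425]
eef_rot: [-3.075, -0.642, 0.0]
ft_force: [0.2, -0.6, -1.5]
grip_width: -0.0
```

Call:
step_arm --series "0 0 0.4 0 0 0; 0 0 0.8 0 0 0; 0 0 0.8 0 0 0; 0 0 0.8 0 0 0"

```text
t: 5.45
eef_pos: [0.4895, 0.096, 0.0417]
eef_rot: [-3.075, -0.642, 0.0]
ft_force: [0.8, 0.6, 0.6]
grip_width: -0.0002
```

Call:
step_arm --series "0 0 0.4 0 0 0; 0 0 0.8 0 0 0; 0 0 0.8 0 0 0; 0 0 0.8 0 0 0"

```text
t: 5.78
eef_pos: [0.4895, 0.096, 0.0409]
eef_rot: [-3.075, -0.642, 0.0]
ft_force: [-0.9, 0.1, 1.0]
grip_width: -0.0001
```

Call:
step_arm --series "0 0 0 0 0 0; 0 0 0 0 0 0"

```text
t: 5.95
eef_pos: [0.4895, 0.096, 0.0409]
eef_rot: [-3.075, -0.642, 0.0]
ft_force: [0.0, 0.4, -0.2]
grip_width: 0.0003
```

Call:
step_arm --series "0 0 0.4 0 0 0; 0 0 0.8 0 0 0; 0 0 0.8 0 0 0; 0 0 0.8 0 0 0"

```text
t: 6.28
eef_pos: [0.4895, 0.096, 0.0401]
eef_rot: [-3.075, -0.642, 0.0]
ft_force: [-0.2, -0.1, -0.2]
grip_width: -0.0001
```

Call:
step_arm --series "0 0 0 0 0 0; 0 0 0 0 0 0"

```text
t: 6.45
eef_pos: [0.4895, 0.096, 0.0401]
eef_rot: [-3.075, -0.642, 0.0]
ft_force: [0.6, -0.5, -0.9]
grip_width: 0.0004
```

No clear force yet at z=0.040, so I'll look.

```bash
python3 - <<'E'
from mv import *
from rig import camera
p,d=camera("scene"); np.savez("scene1.npz",p=p,d=d)
x0,y0,x1,y1=320,150,400,210
im=cv2.convertScaleAbs(cv2.resize(p[y0:y1,x0:x1],None,fx=10,fy=10,interpolation=cv2.INTER_CUBIC),alpha=2)
for P,c in((np.r_[lip(0)[0],.0435],(0,255,0)),(st()["eef_pos"],(255,0,255))):
    uv=proj("scene",P)[0]; print(uv); cv2.circle(im,tuple(map(int,(uv+.5-[x0,y0])*10)),5,c,2)
cv2.imwrite("pics/touch.png",im[...,::-1])
from fit import *
E
```

```text
t 6.5 p [0.4895 0.096  0.0401] F [ 0.89 -0.41 -0.12] w 0.0001
[358.18618943 225.14657432]
[358.03938074 225.61309595]
top [ 0.56704992 -0.05176436  0.23703446] res 0.0016012634331051823 lip r [0.37307061 0.37877494 0.38412367] y -0.18678555068851418 0.18915800630507681
[[0.4887, 0.0965], [0.4824, 0.055], [0.4807, 0.0131], [0.4836, -0.0288], [0.4912, -0.0701], [0.5033, -0.1103], [0.5198, -0.1489], [0.5404, -0.1854], [0.565, -0.2195]]
scene [ 0.56994953 -0.05246226  0.23680602] res 0.0013258366311771352 lip r [0.21607778 0.37723075 0.38540084] y -0.1896357147978885 0.18921930642923665
[[0.4916, 0.0958], [0.4853, 0.0543], [0.4836, 0.0124], [0.4866, -0.0295], [0.4941, -0.0708], [0.5062, -0.111], [0.5227, -0.1496], [0.5433, -0.1861], [0.5679, -0.2202]]
```

View pics/touch.png

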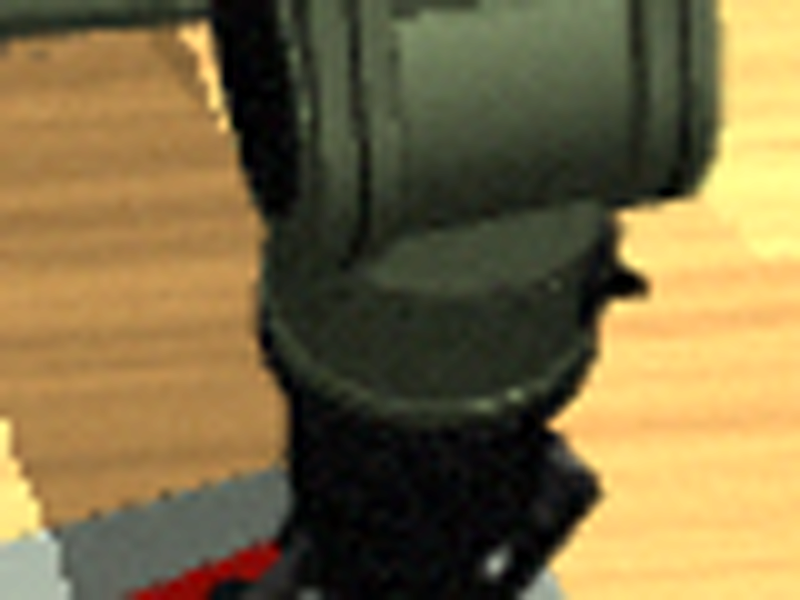

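```bash
python3 - <<'E'
from mv import *
p=np.load("scene1.npz")["p"]
x0,y0,x1,y1=320,195,400,255
im=cv2.convertScaleAbs(cv2.resize(p[y0:y1,x0:x1],None,fx=10,fy=10,interpolation=cv2.INTER_CUBIC),alpha=2.5)
uv=proj("scene",np.array([.4895,.096,.0401]))[0];cv2.circle(im,tuple(map(int,(uv+.5-[x0,y0])*10)),5,(255,0,255),1)
cv2.imwrite("pics/touch2.png",im[...,::-1])
E
```

```text
(no output)
```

View pics/touch2.png

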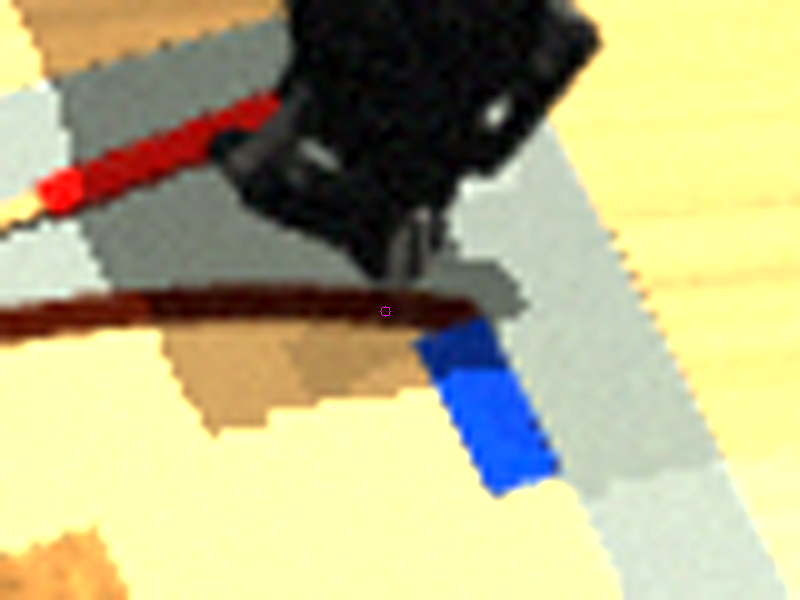

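```bash
python3 - <<'E'
from mv import *
z=np.load("scene1.npz"); p,d=z["p"],z["d"]
for v in range(216,228):
    us=np.arange(353,368); uv=np.c_[us,np.full(15,v)]
    P=cloud("scene",uv,d[v,us]); print(v," ".join(f"{int(a[0]*1000)}/{int(a[1]*1000)}/{int(a[2]*1000)}{'*' if p[v,u].max()<28 else ''}" for u,a in zip(us,P)))
E
```

```text
216 512/72/126* 509/76/121* 512/78/124* 502/84/110* 501/87/108* 507/89/117* 504/92/111* 503/96/109* 496/100/100 497/103/101 500/106/104* 488/112/87 428/130/2 426/133/0 429/136/3
217 515/72/125* 512/76/119* 511/79/118* 502/84/105* 502/87/104* 504/90/107* 506/92/110* 505/96/107* 501/99/102* 500/103/100 490/108/85* 433/125/4 433/128/5 433/132/4 439/134/12
218 515/72/120* 513/76/116* 507/80/108* 501/84/98* 503/87/101* 502/90/99* 503/93/101* 502/97/98 503/99/99* 499/103/93 489/109/78* 433/125/0 442/127/11 437/131/3 438/134/5
219 512/73/110* 509/77/105* 492/83/81* 501/85/93* 500/88/92* 500/91/90* 502/94/94 500/97/90* 498/101/87* 499/104/87 495/108/82* 441/124/4 442/127/6 442/131/5 445/133/8
220 435/89/-3 442/91/6 491/84/74* 496/86/81* 497/89/82* 500/91/85* 500/94/85 498/98/81* 498/101/81* 499/104/82 491/109/71 443/124/2 445/127/4 448/129/9 445/133/4
221 442/88/0 449/90/9 444/94/2 502/85/83* 504/88/87* 502/91/84* 502/94/83 498/98/77* 497/102/75* 495/105/72 448/120/3 448/123/4 452/125/8 444/131/-2 450/132/5
222 449/87/5 451/90/7 448/94/2 499/86/75* 501/88/77* 501/92/77* 504/94/80* 501/98/76*
[... 219 characters left out ...]
457/132/3
224 485/80/45* 484/83/44* 485/86/44* 483/90/40* 484/93/42* 488/95/47* 482/100/38* 487/102/45* 486/105/43* 487/108/44* 486/112/42* 462/121/6 460/125/3 464/127/8 462/131/5
225 488/79/44* 487/83/42* 488/86/43* 486/89/40* 489/92/43* 489/95/43* 491/98/46* 487/102/38* 490/105/42* 491/108/44* 492/111/44* 491/114/43* 491/117/42* 492/120/43* 489/124/39*
226 490/79/41* 490/82/41* 493/85/44* 494/88/45* 496/91/49* 491/95/41* 494/97/45* 495/100/46* 498/103/49* 494/107/43* 496/110/45* 494/114/42* 491/118/37* 496/119/44* 498/122/46*
227 499/78/48 495/82/42 495/85/42 494/88/40 495/91/41 500/93/49 501/96/49 498/100/43 495/104/39* 497/107/42* 499/109/45* 499/113/43* 499/116/43* 500/119/45 498/123/40
```

The depth image puts the fingertip about 20–25 mm above the lipping, although the reported TCP is at z=0.040. In the enlarged crop there is visible mat between the fingertip at (395,278) and the lipping at (395,305). So there's no contact yet, and I'll keep descending in small, force-checked steps.

Call:
step_arm --series "0 0 0.7 0 0 0; 0 0 1.4 0 0 0; 0 0 2 0 0 0; 0 0 2 0 0 0; 0 0 2 0 0 0"

```text
t: 6.92
eef_pos: [0.4895, 0.096, 0.0381]
eef_rot: [-3.075, -0.642, 0.0]
ft_force: [-0.6, 1.1, -0.1]
grip_width: 0.0001
```

Call:
step_arm --series "0 0 0.7 0 0 0; 0 0 1.4 0 0 0; 0 0 2 0 0 0; 0 0 2 0 0 0; 0 0 2 0 0 0"

```text
t: 7.33
eef_pos: [0.4895, 0.096, 0.0361]
eef_rot: [-3.075, -0.642, 0.0]
ft_force: [0.1, -0.0, -0.3]
grip_width: -0.0002
```

```bash
python3 - <<'E'
from mv import *
from rig import camera
st()
p,d=camera("scene"); np.savez("scene2.npz",p=p,d=d)
x0,y0,x1,y1=320,195,400,255
im=cv2.convertScaleAbs(cv2.resize(p[y0:y1,x0:x1],None,fx=10,fy=10,interpolation=cv2.INTER_CUBIC),alpha=2.5)
cv2.imwrite("pics/touch3.png",im[...,::-1])
E
```

```text
t 7.3333 p [0.4895 0.096  0.0361] F [ 0.09 -0.04 -0.34] w -0.0002
```

View pics/touch3.png

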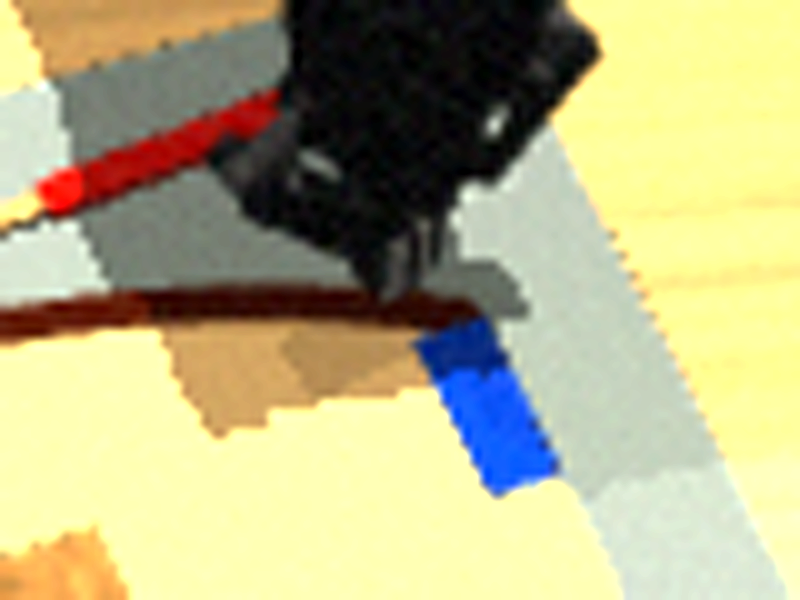

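```bash
python3 - <<'E'
from mv import *
z=np.load("scene2.npz"); p,d=z["p"],z["d"]
for v in range(220,229):
    us=np.arange(354,366); uv=np.c_[us,np.full(12,v)]
    P=cloud("scene",uv,d[v,us]); print(v," ".join(f"{int(a[0]*1000)}/{int(a[1]*1000)}/{int(a[2]*1000)}" for u,a in zip(us,P)))
E
```

```text
220 491/81/75 490/84/73 500/85/86 500/88/86 496/92/81 503/94/90 502/97/87 499/101/83 498/104/81 487/110/65 443/124/1 446/126/6
221 448/90/8 490/84/68 499/86/80 499/89/80 499/92/78 500/95/81 499/98/78 500/101/79 499/104/78 449/120/5 447/123/3 450/126/6
222 449/90/4 450/93/5 502/85/80 500/89/76 494/93/67 502/94/78 499/98/73 496/102/67 498/105/71 450/119/2 452/122/4 451/126/1
223 451/90/2 453/93/3 503/85/75 501/89/72 501/92/72 505/94/76 498/99/66 500/101/69 496/106/63 456/119/4 453/123/0 457/125/4
224 486/83/46 486/86/45 483/90/40 483/93/40 500/93/64 505/94/71 503/98/67 485/105/42 484/109/39 489/111/46 457/122/0 459/125/2
225 490/82/46 488/86/44 489/89/44 491/92/46 490/95/44 488/99/41 489/102/43 492/104/45 488/108/40 494/110/47 490/114/41 493/117/46
226 492/82/44 493/85/45 494/88/45 494/91/45 495/94/47 490/98/39 496/100/47 496/103/46 496/107/46 494/110/43 492/114/39 498/116/47
227 491/83/37 497/84/45 493/88/39 498/91/45 500/93/47 497/97/42 498/100/44 501/103/48 499/106/44 500/109/45 494/114/36 500/116/45
228 497/81/40 501/84/46 500/87/43 503/90/47 496/94/37 503/96/46 499/100/40 502/103/44 504/106/46 500/110/40 502/112/43 501/116/40
```

Call:
step_arm --series "0 0 0.7 0 0 0; 0 0 1.4 0 0 0; 0 0 2 0 0 0; 0 0 2 0 0 0"

```text
t: 7.72
eef_pos: [0.4894, 0.096, 0.034]
eef_rot: [-3.075, -0.642, 0.0]
ft_force: [-0.4, 0.2, 0.5]
grip_width: 0.0001
```

Call:
step_arm --series "0 0 0.7 0 0 0; 0 0 1.4 0 0 0; 0 0 2 0 0 0; 0 0 2 0 0 0"

```text
t: 8.05
eef_pos: [0.4895, 0.096, 0.032]
eef_rot: [-3.075, -0.642, 0.0]
ft_force: [0.1, -0.0, -0.1]
grip_width: 0.0001
```

Call:
step_arm --series "0 0 0.7 0 0 0; 0 0 1.4 0 0 0; 0 0 2 0 0 0; 0 0 2 0 0 0"

```text
t: 8.38
eef_pos: [0.4894, 0.096, 0.03]
eef_rot: [-3.075, -0.642, 0.0]
ft_force: [-0.3, 0.7, -0.2]
grip_width: 0.0001
```

Call:
step_arm --series "0 0 0.7 0 0 0; 0 0 1.4 0 0 0; 0 0 2 0 0 0; 0 0 2 0 0 0"

```text
t: 8.72
eef_pos: [0.4895, 0.096, 0.028]
eef_rot: [-3.075, -0.642, 0.0]
ft_force: [0.2, -0.3, 0.4]
grip_width: -0.0002
```

```bash
cat > look.py <<'E'
import sys
from mv import *
from rig import camera
k=sys.argv[1]; s=st()
p,d=camera("scene"); np.savez(f"scene{k}.npz",p=p,d=d)
c=proj("scene",s["eef_pos"])[0].astype(int); x0,y0=c-[40,30]; x1,y1=c+[40,30]
im=cv2.convertScaleAbs(cv2.resize(p[y0:y1,x0:x1],None,fx=10,fy=10,interpolation=cv2.INTER_CUBIC),alpha=2.5)
cv2.imwrite(f"pics/look{k}.png",im[...,::-1]); print("crop origin",x0,y0)
for v in range(c[1]-6,c[1]+4):
    us=np.arange(c[0]-3,c[0]+8); P=cloud("scene",np.c_[us,np.full(11,v)],d[v,us]); print(v," ".join(f"{int(a[0]*1000)}/{int(a[2]*1000)}" for a in P))
E
python3 look.py 3
```

```text
t 8.7167 p [0.4895 0.096  0.028 ] F [ 0.17 -0.26  0.4 ] w -0.0002
crop origin 317 197
221 510/96 494/73 498/78 498/78 499/80 503/84 494/72 496/73 501/80 491/65 446/0
222 490/63 497/73 500/76 502/79 503/80 501/76 500/75 499/73 495/66 491/60 451/2
223 454/5 497/67 501/73 500/70 500/69 504/74 499/68 498/66 500/68 458/8 455/3
224 482/40 486/45 501/66 500/64 496/58 503/69 502/67 501/65 495/55 487/43 459/2
225 488/44 483/36 491/46 502/62 495/52 502/61 495/51 499/56 488/40 493/46 489/40
226 493/45 492/43 492/42 492/43 498/51 503/57 491/39 494/43 496/46 497/47 494/42
227 494/42 497/44 493/39 495/41 500/49 499/46 496/41 498/44 494/37 496/40 501/47
228 499/43 501/46 498/41 497/38 505/50 501/43 500/42 503/46 500/40 503/44 503/44
229 504/45 507/49 504/44 504/43 502/40 501/38 504/42 504/41 505/43 506/43 505/41
230 505/40 510/47 507/43 507/43 506/41 506/40 511/46 510/45 509/43 510/43 508/40
```

View pics/look3.png

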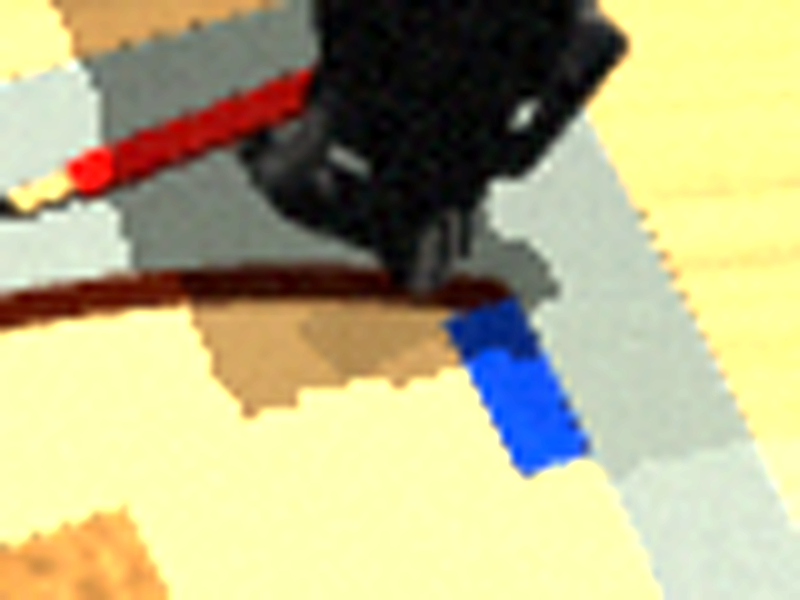

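The tip is now at about z=0.054, which leaves roughly 10 mm to go.

Call:
step_arm --series "0 0 1 0 0 0; 0 0 2 0 0 0; 0 0 3 0 0 0; 0 0 4 0 0 0; 0 0 4 0 0 0; 0 0 4 0 0 0"

```text
t: 9.27
eef_pos: [0.4895, 0.096, 0.0241]
eef_rot: [-3.075, -0.642, 0.0]
ft_force: [-0.4, 0.2, -0.9]
grip_width: -0.0004
```

Call:
step_arm --series "0 0 0.7 0 0 0; 0 0 1.5 0 0 0; 0 0 1.5 0 0 0; 0 0 1.5 0 0 0"

```text
t: 9.6
eef_pos: [0.4895, 0.096, 0.0226]
eef_rot: [-3.075, -0.642, 0.0]
ft_force: [-0.0, 0.1, -0.2]
grip_width: -0.0004
```

Call:
step_arm --series "0 0 0.7 0 0 0; 0 0 1.5 0 0 0; 0 0 1.5 0 0 0; 0 0 1.5 0 0 0"

```text
t: 9.93
eef_pos: [0.4895, 0.096, 0.0211]
eef_rot: [-3.075, -0.642, 0.0]
ft_force: [0.1, -0.2, 0.6]
grip_width: -0.0
```

Call:
step_arm --series "0 0 0.7 0 0 0; 0 0 1.5 0 0 0; 0 0 1.5 0 0 0; 0 0 1.5 0 0 0"

```text
t: 10.27
eef_pos: [0.4895, 0.096, 0.0196]
eef_rot: [-3.075, -0.642, 0.0]
ft_force: [-0.1, 0.3, 0.9]
grip_width: -0.0002
```

Call:
step_arm --series "0 0 0.5 0 0 0; 0 0 1 0 0 0; 0 0 1 0 0 0; 0 0 1 0 0 0"

```text
t: 10.6
eef_pos: [0.4895, 0.096, 0.0187]
eef_rot: [-3.075, -0.642, -0.0]
ft_force: [-1.1, -0.5, 3.4]
grip_width: 0.0001
```

Call:
step_arm --series "0 0 0 0 0 0; 0 0 0 0 0 0"

```text
t: 10.77
eef_pos: [0.4895, 0.096, 0.0187]
eef_rot: [-3.075, -0.642, -0.0]
ft_force: [-0.1, 0.1, 2.8]
grip_width: 0.0001
```

Call:
step_arm --series "0 0 0.5 0 0 0; 0 0 1 0 0 0; 0 0 1 0 0 0; 0 0 1 0 0 0"

```text
t: 11.1
eef_pos: [0.4894, 0.0961, 0.0176]
eef_rot: [-3.075, -0.642, 0.0]
ft_force: [-1.8, 1.9, 5.6]
grip_width: 0.0001
```

Call:
step_arm --series "0 0 0 0 0 0; 0 0 0 0 0 0"

```text
t: 11.27
eef_pos: [0.4895, 0.096, 0.0176]
eef_rot: [-3.075, -0.642, 0.0]
ft_force: [-0.8, 0.8, 5.7]
grip_width: -0.0
```

Contact: about 5.7 N at z=0.0176, having started near z=0.020, so the fingertips actually end about 24 mm ahead of the reported TCP. Next I'll compute the path along the curve.

```bash
cat > path.py <<'E'
import sys
from mv import *
a,b,n,z=float(sys.argv[1]),float(sys.argv[2]),int(sys.argv[3]),float(sys.argv[4])
s=status.read_state()["eef_pos"]
print(rows([np.r_[l,s[2]-z/1000] for l in lip(np.linspace(a,b,n+1)[1:])],1))
print("dist to lip:",np.linalg.norm(lip(np.arange(9))-s[:2],axis=1).round(4))
E
python3 path.py 0 1 6 -0.4
```

```text
t 11.2667 p [0.4895 0.096  0.0176] F [-0.77  0.76  5.67] w -0.0
Rot
 [[ 0.916  0.4   -0.   ]
 [ 0.4   -0.916  0.   ]
 [-0.    -0.    -1.   ]]
[[ -3.3   5.9  -0.4]
 [ -7.2  11.7  -0.4]
 [-11.   17.6  -0.4]
 [-14.7  23.5  -0.4]
 [-18.2  29.5  -0.4]
 [-21.7  35.6  -0.4]]
dist to lip: [0.0007 0.0417 0.0836 0.1252 0.1665 0.2072 0.2473 0.2866 0.3251]
```

Call:
step_arm --series "-1.5 2.5 -0.3 0 0 0; -3.5 6 -0.4 0 0 0; -5.5 9 -0.4 0 0 0; -7 12 -0.4 0 0 0; -9 15 -0.4 0 0 0; -11 18 -0.4 0 0 0; -13 21 -0.4 0 0 0; -15 24 -0.4 0 0 0; -16.5 27 -0.4 0 0 0; -18 30 -0.4 0 0 0; -20 33 -0.4 0 0 0; -21.5 36 -0.4 0 0 0; -21.5 36 -0.4 0 0 0"

```text
t: 12.35
eef_pos: [0.4843, 0.0536, 0.0181]
eef_rot: [3.075, 0.641, 0.0]
ft_force: [0.4, -1.4, 5.4]
grip_width: -0.0001
```

```bash
python3 path.py 1 2 6 0
```

```text
t 12.35 p [0.4843 0.0536 0.0181] F [ 0.42 -1.45  5.42] w -0.0001
Rot
 [[ 0.917  0.399  0.   ]
 [ 0.399 -0.917 -0.   ]
 [ 0.     0.    -1.   ]]
[[ -3.3   5.    0. ]
 [ -6.5  11.2   0. ]
 [ -9.7  17.5   0. ]
 [-12.6  23.8   0. ]
 [-15.5  30.2   0. ]
 [-18.3  36.6   0. ]]
dist to lip: [0.043  0.0012 0.0409 0.0827 0.1243 0.1655 0.2062 0.2462 0.2855]
```

Call:
step_arm --series "-1.5 2.5 -0.2 0 0 0; -3.5 5.5 -0.4 0 0 0; -5 8.5 -0.4 0 0 0; -6.5 11.5 -0.4 0 0 0; -8 14.5 -0.4 0 0 0; -9.5 17.5 -0.4 0 0 0; -11 20.5 -0.4 0 0 0; -12.5 23.5 -0.4 0 0 0; -14 26.5 -0.4 0 0 0; -15.5 30 -0.4 0 0 0; -17 33 -0.4 0 0 0; -18.5 36.5 -0.4 0 0 0; -18.5 36.5 -0.4 0 0 0"

```text
t: 13.43
eef_pos: [0.4818, 0.0125, 0.0184]
eef_rot: [3.075, 0.641, -0.0]
ft_force: [-0.1, -2.8, 4.5]
grip_width: -0.0001
```

```bash
python3 path.py 2 3 6 0;  python3 look.py 4 | head -2
```

```text
t 13.4333 p [0.4818 0.0125 0.0184] F [-0.12 -2.84  4.51] w -0.0001
Rot
 [[ 0.917  0.399 -0.   ]
 [ 0.399 -0.917 -0.   ]
 [-0.     0.    -1.   ]]
[[ -2.3   6.4   0. ]
 [ -4.8  12.9   0. ]
 [ -7.2  19.5   0. ]
 [ -9.4  26.1   0. ]
 [-11.6  32.8   0. ]
 [-13.6  39.5   0. ]]
dist to lip: [0.0841 0.0422 0.0004 0.0418 0.0836 0.1252 0.1665 0.2072 0.2473]
t 13.4333 p [0.4818 0.0125 0.0184] F [-0.12 -2.84  4.51] w -0.0001
crop origin 291 199
```

View pics/look4.png

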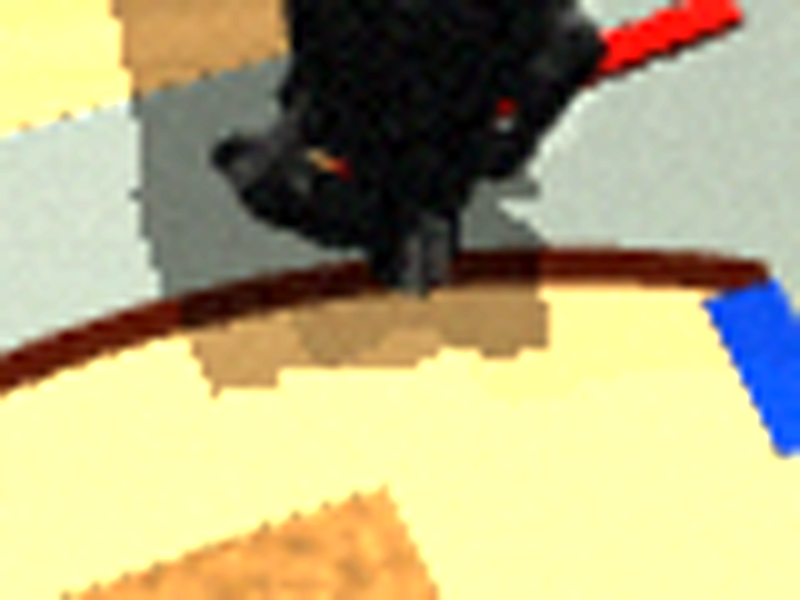

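The fingertips are on the lipping at crop pixel (415,285). The tape corner is still at about image pixel (361.8,229), so the shelf hasn't shifted. I'll continue.

Call:
step_arm --series "-1 3 0 0 0 0; -2.5 6.5 -0.2 0 0 0; -3.5 9.5 -0.2 0 0 0; -5 13 -0.2 0 0 0; -6 16 -0.2 0 0 0; -7 19.5 -0.2 0 0 0; -8.5 23 -0.2 0 0 0; -9.5 26 -0.2 0 0 0; -10.5 29.5 -0.2 0 0 0; -11.5 33 -0.2 0 0 0; -12.5 36 -0.2 0 0 0; -13.5 39.5 -0.2 0 0 0; -13.5 39.5 -0.2 0 0 0"

```text
t: 14.57
eef_pos: [0.4854, -0.029, 0.0186]
eef_rot: [3.075, 0.641, -0.0]
ft_force: [0.8, -2.7, 4.1]
grip_width: 0.0002
```

```bash
python3 path.py 3 4 6 0
```

```text
t 14.5667 p [ 0.4854 -0.029   0.0186] F [ 0.79 -2.67  4.08] w 0.0002
Rot
 [[ 0.917  0.399  0.   ]
 [ 0.399 -0.917 -0.   ]
 [-0.     0.    -1.   ]]
[[-2.2  6.7  0. ]
 [-4.  13.5  0. ]
 [-5.6 20.3  0. ]
 [-7.2 27.1  0. ]
 [-8.6 34.   0. ]
 [-9.8 40.9  0. ]]
dist to lip: [0.1253 0.0837 0.0419 0.0003 0.042  0.0839 0.1255 0.1666 0.2073]
```

Call:
step_arm --series "-1 3 0 0 0 0; -2 6.5 0 0 0 0; -3 10 0 0 0 0; -4 13.5 0 0 0 0; -5 17 0 0 0 0; -5.5 20.5 0 0 0 0; -6.5 24 0 0 0 0; -7 27 0 0 0 0; -8 30.5 0 0 0 0; -8.5 34 0 0 0 0; -9 37.5 0 0 0 0; -10 41 0 0 0 0; -10 41 0 0 0 0"

```text
t: 15.65
eef_pos: [0.4927, -0.0706, 0.0186]
eef_rot: [3.075, 0.641, 0.0]
ft_force: [1.0, -2.7, 4.7]
grip_width: 0.0001
```

```bash
python3 path.py 4 5 6 0
```

```text
t 15.65 p [ 0.4927 -0.0706  0.0186] F [ 1.01 -2.74  4.67] w 0.0001
Rot
 [[ 0.917  0.399  0.   ]
 [ 0.399 -0.917 -0.   ]
 [ 0.     0.    -1.   ]]
[[-1.1  6.7  0. ]
 [-2.1 13.6  0. ]
 [-3.  20.6  0. ]
 [-3.8 27.5  0. ]
 [-4.4 34.5  0. ]
 [-4.9 41.5  0. ]]
dist to lip: [0.1668 0.1256 0.084  0.0422 0.0002 0.0418 0.0836 0.1252 0.1664]
```

Call:
step_arm --series "-0.5 3 -0.1 0 0 0; -1 6.5 -0.1 0 0 0; -1.5 10 -0.1 0 0 0; -2 13.5 -0.1 0 0 0; -2.5 17 -0.1 0 0 0; -3 20.5 -0.1 0 0 0; -3.5 24 -0.1 0 0 0; -4 27.5 -0.1 0 0 0; -4 31 -0.1 0 0 0; -4.5 34.5 -0.1 0 0 0; -4.5 38 -0.1 0 0 0; -5 41.5 -0.1 0 0 0; -5 41.5 -0.1 0 0 0"

```text
t: 16.73
eef_pos: [0.5049, -0.1106, 0.0187]
eef_rot: [3.075, 0.641, 0.001]
ft_force: [0.1, -2.3, 3.9]
grip_width: -0.0002
```

```bash
python3 path.py 5 6 6 0; python3 look.py 5 | head -2
```

```text
t 16.7333 p [ 0.5049 -0.1106  0.0187] F [ 0.09 -2.27  3.93] w -0.0002
Rot
 [[ 0.917  0.4    0.   ]
 [ 0.4   -0.917 -0.   ]
 [ 0.     0.001 -1.   ]]
[[-0.5  7.   0. ]
 [-0.7 14.   0. ]
 [-0.8 21.   0. ]
 [-0.8 28.   0. ]
 [-0.7 35.   0. ]
 [-0.4 42.   0. ]]
dist to lip: [2.073e-01 1.666e-01 1.254e-01 8.380e-02 4.200e-02 1.000e-04 4.200e-02
 8.380e-02 1.254e-01]
t 16.7333 p [ 0.5049 -0.1106  0.0187] F [ 0.09 -2.27  3.93] w -0.0002
crop origin 253 209
```

View pics/look5.png

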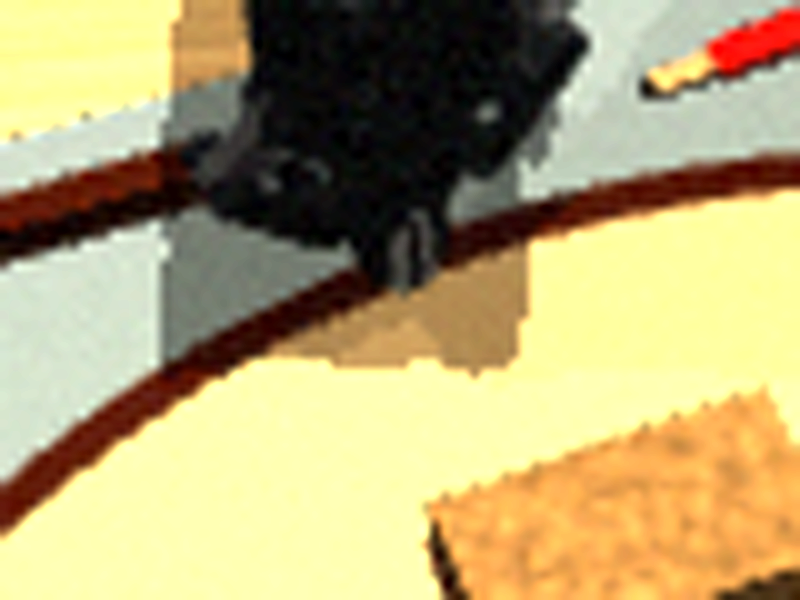

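Tip at crop (405,280), on the lipping. The offcut and sanding block are undisturbed.

Call:
step_arm --series "0 3 0 0 0 0; -0.5 7 0 0 0 0; -0.5 10.5 0 0 0 0; -0.5 14 0 0 0 0; -1 17.5 0 0 0 0; -1 21 0 0 0 0; -1 24.5 0 0 0 0; -1 28 0 0 0 0; -0.5 31.5 0 0 0 0; -0.5 35 0 0 0 0; -0.5 38.5 0 0 0 0; -0.5 42 0 0 0 0; -0.5 42 0 0 0 0"

```text
t: 17.87
eef_pos: [0.5213, -0.1492, 0.0187]
eef_rot: [3.075, 0.641, 0.001]
ft_force: [0.7, -2.4, 3.6]
grip_width: -0.0002
```

```bash
python3 path.py 6 7 6 0
```

```text
t 17.8667 p [ 0.5213 -0.1492  0.0187] F [ 0.71 -2.36  3.64] w -0.0002
Rot
 [[ 0.917  0.4    0.   ]
 [ 0.4   -0.917 -0.   ]
 [ 0.     0.001 -1.   ]]
[[ 0.4  7.   0. ]
 [ 0.9 13.9  0. ]
 [ 1.6 20.9  0. ]
 [ 2.4 27.9  0. ]
 [ 3.3 34.8  0. ]
 [ 4.3 41.7  0. ]]
dist to lip: [0.2474 0.2074 0.1667 0.1255 0.0839 0.042  0.     0.0419 0.0838]
```

Call:
step_arm --series "0 3 0.1 0 0 0; 0.5 7 0.1 0 0 0; 0.5 10.5 0.1 0 0 0; 1 14 0.1 0 0 0; 1 17.5 0.1 0 0 0; 1.5 21 0.1 0 0 0; 2 24.5 0.1 0 0 0; 2.5 28 0.1 0 0 0; 3 31.5 0.1 0 0 0; 3.5 35 0.1 0 0 0; 4 38.5 0.1 0 0 0; 4.5 41.5 0.1 0 0 0; 4.5 41.5 0.1 0 0 0"

```text
t: 18.95
eef_pos: [0.542, -0.1854, 0.0186]
eef_rot: [3.075, 0.641, 0.001]
ft_force: [1.3, -2.0, 3.6]
grip_width: -0.0004
```

```bash
python3 path.py 7 8 6 0
```

```text
t 18.95 p [ 0.542  -0.1854  0.0186] F [ 1.26 -2.03  3.58] w -0.0004
Rot
 [[ 0.917  0.4    0.001]
 [ 0.4   -0.917 -0.   ]
 [ 0.     0.001 -1.   ]]
[[ 0.9  7.2  0. ]
 [ 2.1 14.1  0. ]
 [ 3.6 21.   0. ]
 [ 5.1 27.8  0. ]
 [ 6.8 34.6  0. ]
 [ 8.6 41.3  0. ]]
dist to lip: [0.2863 0.247  0.207  0.1663 0.1251 0.0835 0.0417 0.0004 0.0422]
```

Call:
step_arm --series "0.5 3.5 0.1 0 0 0; 1 7 0.1 0 0 0; 1.5 10.5 0.1 0 0 0; 2 14 0.1 0 0 0; 3 17.5 0.1 0 0 0; 3.5 21 0.1 0 0 0; 4.5 24.5 0.1 0 0 0; 5 28 0.1 0 0 0; 6 31.5 0.1 0 0 0; 7 34.5 0.1 0 0 0; 8 38 0.1 0 0 0; 8.5 41 0.1 0 0 0; 9 43 0.1 0 0 0; 9 43 0.1 0 0 0; 9 43 0.1 0 0 0"

```text
t: 20.2
eef_pos: [0.5674, -0.2209, 0.0186]
eef_rot: [3.075, 0.642, 0.001]
ft_force: [2.1, -1.5, 2.0]
grip_width: 0.0
```

```bash
python3 path.py 7 8 2 0; python3 look.py 6 | head -2
```

```text
t 20.2 p [ 0.5674 -0.2209  0.0186] F [ 2.1  -1.5   2.03] w 0.0
Rot
 [[ 0.917  0.4    0.001]
 [ 0.4   -0.917 -0.001]
 [ 0.     0.001 -1.   ]]
[[ -5.5 -21.8  -0. ]
 [ -0.5  -1.4  -0. ]]
dist to lip: [0.3264 0.288  0.2487 0.2087 0.168  0.1268 0.0852 0.0434 0.0014]
t 20.2 p [ 0.5674 -0.2209  0.0186] F [ 2.1  -1.5   2.03] w 0.0
crop origin 218 229
```

View pics/look6.png

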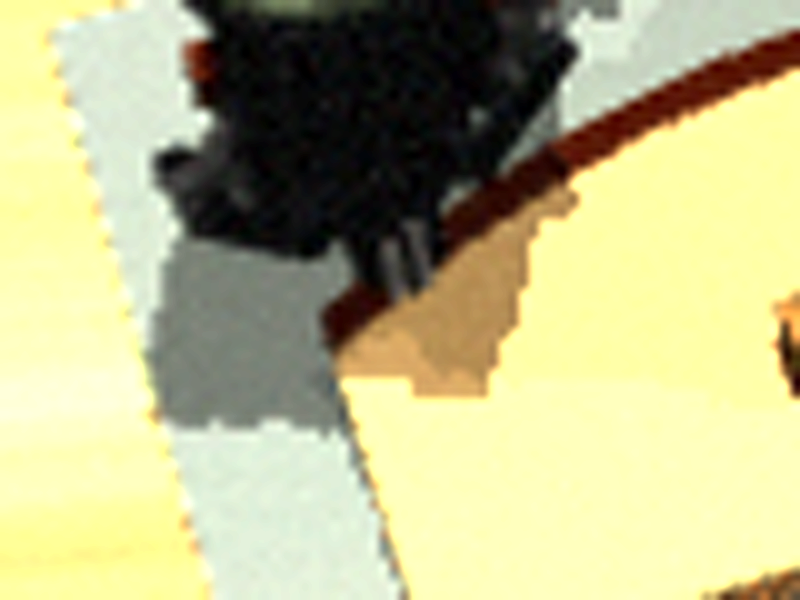

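At the far end the tip is at crop (402,285), still on the lipping with about 2 N. I'll go a few mm further with a touch more pressure before lifting.

Call:
step_arm --series "0 0 0.4 0 0 0; 0.5 1.5 0.6 0 0 0; 1 3 0.6 0 0 0; 1 3 0.6 0 0 0; 1 3 0.6 0 0 0"

```text
t: 20.67
eef_pos: [0.5693, -0.2226, 0.0178]
eef_rot: [-3.075, -0.642, 0.0]
ft_force: [-1.0, 0.8, 4.5]
grip_width: 0.0003
```

Call:
step_arm --series "0 0 -0.5 0 0 0; 0 0 -1 0 0 0; 0 0 -2 0 0 0; 0 0 -4 0 0 0; 0 0 -8 0 0 0; 0 0 -14 0 0 0; 0 0 -24 0 0 0; 0 0 -38 0 0 0; 0 0 -54 0 0 0; 0 0 -70 0 0 0; 0 0 -86 0 0 0; 0 0 -102 0 0 0; 0 0 -118 0 0 0; 0 0 -134 0 0 0; 0 0 -146 0 0 0; 0 0 -155 0 0 0; 0 0 -160 0 0 0; 0 0 -160 0 0 0; 0 0 -160 0 0 0; 0 0 -160 0 0 0"

```text
t: 22.33
eef_pos: [0.569, -0.2226, 0.1772]
eef_rot: [-3.075, -0.642, 0.001]
ft_force: [0.3, -0.0, -0.4]
grip_width: -0.0
```

```bash
python3 - <<'E'
from mv import *
from rig import camera
st()
for n in("top","scene"):
    p,d=camera(n); cv2.imwrite(f"pics/end_{n}.png",p[...,::-1]); a=np.load(n+"0.npz")["p"]
    df=cv2.absdiff(a,p).max(2); cv2.imwrite(f"pics/diff_{n}.png",np.clip(df*4,0,255))
    if n=="scene":
        for nm,(x0,y0,x1,y1) in dict(tape=(350,220,395,260),shelf_left=(240,225,340,305),pencil=(310,190,375,225),offcut=(230,215,280,245)).items():
            s,_=cv2.phaseCorrelate(np.float64(cv2.cvtColor(a[y0:y1,x0:x1],7)),np.float64(cv2.cvtColor(p[y0:y1,x0:x1],7))); print(nm,np.round(s,2))
E
```

```text
t 22.3333 p [ 0.569  -0.2226  0.1772] F [ 0.32 -0.04 -0.43] w -0.0
tape [0.48 0.03]
shelf_left [-0.11 -0.  ]
pencil [-0.16  0.07]
offcut [ 0.08 -0.04]
```

View pics/diff_scene.png

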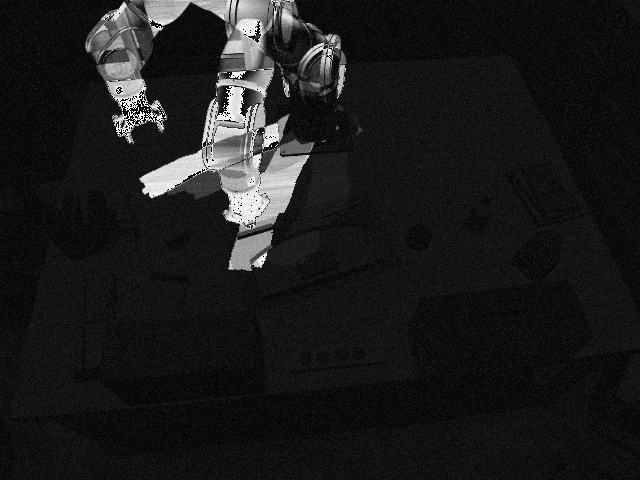

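View pics/end_scene.png

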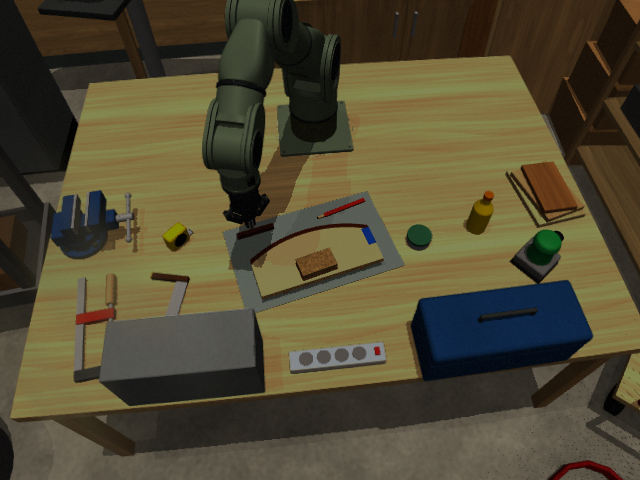

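The difference picture shows only the arm and its shadow, around (245,230). The shelf, with its tape at (369,235), and the bystanders have not moved. The arm is clear, so I'm handing in.

```bash
python3 -c "
from rig import bot
print(bot.close_job())"
```

```text
the job is handed in; nothing more can be done
None
```

I ran the shut fingertips along the lipping from the taped end (point 0) to the far end (point 8), then lifted clear and handed the job in at about 22 s of the 67 s allowed.

- **Force:** I only had readings at the end of each move. Each stop from point 0 to point 8 read between 2.0 and 5.7 N vertically, under the 20 N limit. Sensor noise is about 0.5–1 N.
- **Position:** The reported position was within about 1.5 mm of my estimate of each lipping point. The pose fits from the two cameras agreed to about 3 mm.
- **Last check:** After the lift, the difference picture from the scene camera showed only the arm and its shadow. Shelf, pencil and offcut shifts measured half a pixel or less (about 2 mm), so everything looks undisturbed. I saved the top-camera pictures but did not inspect them.

Two things disagreed:
- **Finger length:** Contact came at a reported TCP height of 0.020 m, while the lipping top measured about 0.044 m. The fingertips therefore reach about 24 mm less far down than the TCP figure implies. I found contact by force and camera instead.
- **Sideways force:** It read 1.5–2.8 N in −y during most of the run, the opposite sign to what I expected from drag. The pictures showed no matching shelf movement.

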